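# Finger-tighten the four caps of a stand-off sign, crosswise in two passes

### The arm

A 6-joint arm with a two-finger parallel gripper is mounted at the origin on the work surface. World frame = base frame: x ahead of the robot, y to its left, z up, the work surface at z = 0. Lengths are in m, angles in rad, forces in N, time in s.
With the tool pointing down it reaches from about 0.375 to 0.9 m from the base axis. Payload 3.1 kg.
Tool frame: the origin (TCP) lies on the centre line of the jaws, within the pads' length; the fingertips stand 22 mm ahead of it and the grasp point (between the pads) lies 3 mm ahead of it; z points along the fingers, x is the direction in which the jaws open and shut, and the axes are right-handed (so a half turn about z gives the same grasp; the last joint's range is limited). The gripper opens to 87 mm and grips with 3 to 60 N. Pads are 19 mm wide; open, the fingers measure 117 mm over their backs; the gripper's body (75 mm by 190 mm) begins 51 mm behind the grasp point.
Start: joints at [-1.367, 0.527, 1.433, -0, 1.181, -0.178], TCP at [0.233, -0.58, 0.245] pointing down, gripper open.
Joint ranges: [-3.08, 3.08], [-0.75, 2.2], [0.22, 2.44], [-1.43, 4.57], [0, 2.65], [-2.85, 2.85]. Speed limits (rad/s): [2.79, 2.79, 3.14, 3.14, 3.14, 3.14].

### API

Orientations are given as a unit quaternion [x, y, z, w].
In Python, from rig import robot, camera, order gives the robot as it stands.
- The arm moves only by the shell command python3 -m pendant 'ROWS' [OPENING] [FORCE]. ROWS is JSON, a list of rows, each a list of 2 entries, a list of its own where there are three numbers: the shift along the tool's x, y, z in mm, then the turn about the tool's z in degrees. A call has 1 to 8 rows; each row shifts and turns the commanded pose from where the row before left it, along the tool's axes as they then stand; what a row does not reach is not made up. A row lasts 1/8 s, in which the tool goes at most 62.5 mm and 10.7 degrees, less where a joint would pass 70% of its speed; a pose out of reach is approached as far as the arm can. A call with a gripper value outside its range is refused whole. OPENING is the finger opening in mm, from 0 to 87, set as the call begins (- or left out, the last holds). The fingers move at their own pace and stop on an object; FORCE is the grip in N (left out, the last holds). Time passes only in rows, so rows that do not move let the fingers close. It gives the time, the measured TCP pose, the force and the opening at its end, in the units of the state.
- robot.get_obs(): the state, without advancing time (a new reading comes with each control period).
- camera(name): name is "scene" or "top" or "wrist"; returns a dict with "pixels" (480x640x3 uint8, blue, green, red), "mtx" (3x3 intrinsics, pixels), "R" (3x3) and "t" (3): a world point X has camera coordinates R X + t. Camera axes: x right, y down, z forward; pixel columns grow to the right and rows downward; lengths in m; the calibration is good to about 2 mm. A picture is of the moment at which its call begins. There is no depth.
- order.hand_in(): hands the job in, once; it reports no verdict.
The state is a dict: "time": time; "q": joint angles; "joint_velocities": joint speeds; "joint_torque": joint torques, N m; "position": TCP position; "tool_rot": TCP orientation; "ft_force": force on the tool from outside, world axes, zero at the start; "moment": the same for the moment, N m; "grip_width": finger opening in m.
Only numpy, scipy, OpenCV 4.12 (cv2) and the standard library are available. Lean on these libraries where they do the work, as an engineer would, in place of code of your own. Each camera call takes 0.05 s, during which the arm holds its last target. There are 200 camera calls.

### The job

Fasten the sign face by hand-tightening its four stand-off caps crosswise in two passes: first nip down one diagonal pair, then the other pair, each cap only until you feel it just bite on its washer, then go round again, one diagonal pair and then the other, and bring every cap up snug. Go by feel: acrylic cracks if a cap is forced, or is drawn tight while another is still loose. Do not press on the face, and leave the other things where they are.

Things in the scene. Friction and masses are not known exactly. Their poses are not given: they have to be found in the camera images.
- board: Plywood mounting board, 260 x 370 x 18 mm (x, y, z), flat and fixed on the table. Origin: centre of its underside, z up. Four stand-offs on it carry the sign face. All caps turn on vertical right-hand M10 threads: clockwise seen from above tightens; they do not visibly sink. A cap starts 0.1 to 1.0 rad short of biting on its washer (its yaw does not show how far).
- face: Sign face: white acrylic plate 190 x 190 x 6 mm with an arrow on it, on the stand-offs, square to the board and centred over it. Origin: centre of its underside, 48 mm over the table (top: 54 mm). To turn a cap slowly takes 0.03 N m while it is loose, 0.3 N m from the moment it bites, then 0.2 N m more per rad: 0.3 to 0.4 is nipped, 0.47 to 0.6 snug, at 0.69 the acrylic cracks. It stays where it is left; a halted hand feels less than a moving one.
- cap_a: Round knurled steel screw cap, 38 mm across, 18 mm tall, upright on a 3 mm rubber washer at the -x+y corner of the face, 65 mm from its centre along both axes of the board; diagonally opposite cap_c (ring order a, b, c, d). Origin: centre of the cap's underside, on its screw axis, 57 mm over the table (top: 75 mm); z up.
- squeeze_a (a joint): How far the rubber washer under cap_a is squeezed (m): 0 until the cap bites, then 0.24 mm per rad of turn. Tenths of a millimetre, far below what can be measured or seen: go by the torque.
- cap_b: Round knurled steel screw cap, 38 mm across, 18 mm tall, upright on a 3 mm rubber washer at the -x-y corner of the face, 65 mm from its centre along both axes of the board; diagonally opposite cap_d (ring order a, b, c, d). Origin: centre of the cap's underside, on its screw axis, 57 mm over the table (top: 75 mm); z up.
- squeeze_b (a joint): How far the rubber washer under cap_b is squeezed (m): 0 until the cap bites, then 0.24 mm per rad of turn. Tenths of a millimetre, far below what can be measured or seen: go by the torque.
- cap_c: Round knurled steel screw cap, 38 mm across, 18 mm tall, upright on a 3 mm rubber washer at the +x-y corner of the face, 65 mm from its centre along both axes of the board; diagonally opposite cap_a (ring order a, b, c, d). Origin: centre of the cap's underside, on its screw axis, 57 mm over the table (top: 75 mm); z up.
- squeeze_c (a joint): How far the rubber washer under cap_c is squeezed (m): 0 until the cap bites, then 0.24 mm per rad of turn. Tenths of a millimetre, far below what can be measured or seen: go by the torque.
- cap_d: Round knurled steel screw cap, 38 mm across, 18 mm tall, upright on a 3 mm rubber washer at the +x+y corner of the face, 65 mm from its centre along both axes of the board; diagonally opposite cap_b (ring order a, b, c, d). Origin: centre of the cap's underside, on its screw axis, 57 mm over the table (top: 75 mm); z up.
- squeeze_d (a joint): How far the rubber washer under cap_d is squeezed (m): 0 until the cap bites, then 0.24 mm per rad of turn. Tenths of a millimetre, far below what can be measured or seen: go by the torque.
- pencil: Pencil, 150 x 8 mm, lying on the board's +y end beside the face. Origin: middle of its underside. Not part of the job.
- hexkey: Steel hex key, 78 x 26 x 6 mm, lying on the board's -y end beside the face. Origin: under the middle of its long leg. Not part of the job.
- tape: Tape measure, 68 x 36 x 62 mm, on the table. Origin: centre of its underside. Not part of the job.
- squeegee: Flat plastic squeegee, 75 x 100 x 8 mm, on the table. Origin: centre of its underside. Not part of the job.
- tray: Open tray for small parts, 90 x 130 x 30 mm, on the table. Origin: centre of its underside. Not part of the job.
- knife: Snap-blade knife, 170 x 20 x 14 mm, on the table. Origin: centre of its handle's underside. Not part of the job.
- tin: Round jar with a black lid, 90 mm across and 120 mm tall, on the table. Origin: centre of its underside. Not part of the job.
- standoff: Spare stand-off with cap, 38 mm across and 53 mm tall, standing loose on the table. Origin: centre of its underside. Not part of the job.

How it is judged:
On the way, in this order (a step that is already met when the one before it is completed fails the run):
1. first pass: both caps of one diagonal pair are nipped (washers squeezed by over 0.01 mm) while the other two are still loose (((value of joint each of squeeze_a, squeeze_c above 1e-05 m and value of joint each of squeeze_b, squeeze_d below 1e-05 m) or (value of joint each of squeeze_b, squeeze_d above 1e-05 m and value of joint each of squeeze_a, squeeze_c below 1e-05 m))), for 0.1 s.
2. first pass done: all four caps are nipped (over 0.01 mm), none yet drawn tight (under 0.14 mm) (value of joint squeeze_a between 1e-05 and 0.00014 m and value of joint squeeze_b between 1e-05 and 0.00014 m and value of joint squeeze_c between 1e-05 and 0.00014 m and value of joint squeeze_d between 1e-05 and 0.00014 m), for 0.1 s.
3. second pass: both caps of one diagonal pair are snug (over 0.18 mm) while the other two are still only nipped (0.01 to 0.14 mm) (((value of joint each of squeeze_a, squeeze_c above 0.00018 m and value of joint squeeze_b between 1e-05 and 0.00014 m and value of joint squeeze_d between 1e-05 and 0.00014 m) or (value of joint each of squeeze_b, squeeze_d above 0.00018 m and value of joint squeeze_a between 1e-05 and 0.00014 m and value of joint squeeze_c between 1e-05 and 0.00014 m))), for 0.1 s.
At the end, for the whole second after the job is handed in: All four caps are snug: each washer is squeezed by more than 0.18 mm, as at 0.45 N m of tightening, and none was ever squeezed by more than 0.46 mm (0.69 N m) (value of joint each of squeeze_a, squeeze_b, squeeze_c, squeeze_d above 0.00018 m); the robot touches nothing.
It fails at once if a cap is overtightened: its washer is squeezed by more than 0.46 mm and the acrylic cracks (value of joint any of squeeze_a, squeeze_b, squeeze_c, squeeze_d above 0.00046 m).
It fails at once if a cap is drawn tight (over 0.14 mm) while another is still loose (under 0.005 mm) ((value of joint squeeze_a above 0.00014 m and value of joint any of squeeze_b, squeeze_c, squeeze_d below 5e-06 m) or (value of joint squeeze_b above 0.00014 m and value of joint any of squeeze_a, squeeze_c, squeeze_d below 5e-06 m) or (value of joint squeeze_c above 0.00014 m and value of joint any of squeeze_a, squeeze_b, squeeze_d below 5e-06 m) or (value of joint squeeze_d above 0.00014 m and value of joint any of squeeze_a, squeeze_b, squeeze_c below 5e-06 m)).
It fails at once if the robot presses on the face with more than 15 N (contact force between any of the fingers, the arm and face above 15 N).
It fails at once if one of the other things is moved by more than 25 mm (distance of any of pencil, hexkey, tape, squeegee, tray, knife, tin, standoff from where it was at the start of the episode above 0.025 m).
It also fails if it takes over 72 s, if anything falls off the work surface, if the arm or the gripper's body presses on something with over 40 N, if the wrist force passes 120 N, or if a joint passes its speed limit or range.

## Working session

There is one attempt and no reset: what is moved stays moved. The work goes in short steps, Python scripts to look and compute and a shell command to move; the robot and the scene stay as the last step left them, time stands still between calls to the robot, and variables do not carry over. Pictures are saved under pics/ and viewed, about 8 in all and at most 12, crops included, and the job is handed in when it is done.

```bash
ls; mkdir -p pics
python3 - <<'E'
from rig import robot,camera
import cv2
for n in("top","scene"):
    c=camera(n); cv2.imwrite(f"pics/{n}0.png",c["pixels"]); print(n,c["mtx"].tolist(),c["R"].round(3).tolist(),c["t"])
o=robot.get_obs(); print(o)
E
```

```text
pics
top [[493.76489657434604, 0.0, 316.6537658828766], [0.0, 493.76489657434604, 234.82487263431443], [0.0, 0.0, 1.0]] [[-0.01, -1.0, -0.003], [-0.986, 0.011, -0.167], [0.167, 0.001, -0.986]] [0.00417017 0.47914369 1.25216219]
scene [[479.4876528318289, 0.0, 323.17193366780083], [0.0, 479.4876528318289, 238.5513653473097], [0.0, 0.0, 1.0]] [[0.281, 0.96, 0.005], [0.825, -0.238, -0.512], [-0.491, 0.148, -0.859]] [-0.12060784 -0.39448386  1.40512903]
{'time': 0.1, 'q': array([-1.36653345e+00,  5.28359470e-01,  1.43376997e+00, -2.46905911e-05,
        1.18138314e+00, -1.78486133e-01]), 'joint_velocities': array([ 0.000893  , -0.00113428, -0.00413057,  0.00036996,  0.00041403,
       -0.00018447]), 'joint_torque': array([-2.20510328e-04, -4.40985596e+01, -1.77150518e+01,  6.35004533e-02,
        5.34352195e-02, -4.47154548e-05]), 'position': array([ 0.23332332, -0.57915622,  0.24367921]), 'tool_rot': array([ 8.28697598e-01, -5.59695782e-01, -6.95455560e-04, -6.61814845e-04]), 'ft_force': array([-1.38766791,  0.60247504, -0.48071819]), 'moment': array([-0.02300972, -0.0441282 , -0.00536618]), 'grip_width': 0.0869601314820226}
```

View pics/top0.png

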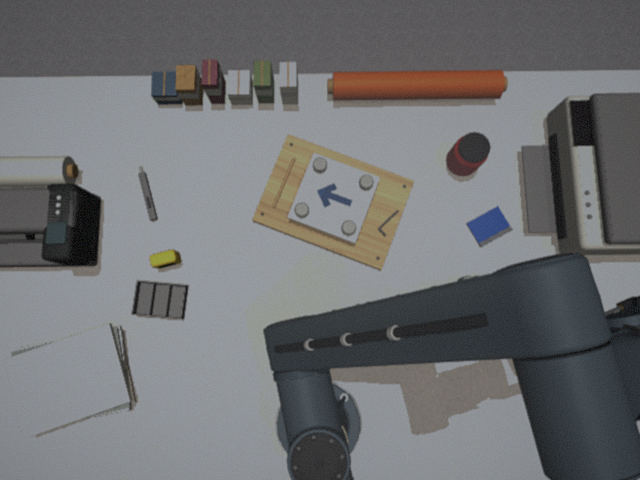

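The top view shows the board, with the caps near pixels (302,210) for a, (348,228) for b, (366,182) for c and (320,165) for d. The pencil is on the left (+y) and the hex key on the right (-y). Next I'll measure the caps in both cameras.

```bash
cat > h.py <<'E'
import numpy as np,cv2
from rig import robot,camera
def proj(c,P): 
    p=(np.asarray(P)@c["R"].T+c["t"])@c["mtx"].T; return p[:,:2]/p[:,2:]
def back(c,uv,z):
    d=c["R"].T@np.linalg.inv(c["mtx"])@np.r_[uv,1]; o=-c["R"].T@c["t"]
    return o+d*(z-o[2])/d[2]
E
python3 - <<'E'
from h import *
c=camera("top"); g=cv2.cvtColor(c["pixels"],cv2.COLOR_BGR2GRAY)
T={'a':(302,210),'b':(348,228),'c':(366,182),'d':(320,165)}
W={}
for k,(u,v) in T.items():
    r=12; s=8; p=cv2.resize(g[v-r:v+r,u-r:u+r],None,fx=s,fy=s,interpolation=cv2.INTER_CUBIC)
    h=cv2.HoughCircles(p,cv2.HOUGH_GRADIENT,1,200,param1=100,param2=10,minRadius=50,maxRadius=75)
    x,y,R=h[0,0]; uv=np.array([u-r+(x+.5)/s-.5,v-r+(y+.5)/s-.5])
    W[k]=back(c,uv,.075); print(k,uv.round(2),R/s,W[k].round(4))
m=np.mean(list(W.values()),0); print("centre",m.round(4), "sides",[round(float(np.linalg.norm(W[i]-W[j])),4) for i,j in("ab","bc","cd","da","ac","bd")])
e=(W['d']-W['b'])+(W['a']-W['c'])*1; f=(W['a']+W['d']-W['b']-W['c']); print("yaw deg",np.degrees(np.arctan2(-f[0],f[1])))
im=cv2.resize(c["pixels"][120:280,240:430],None,fx=4,fy=3.7,interpolation=cv2.INTER_CUBIC); cv2.imwrite("pics/crop.png",im)
E
```

```text
Traceback (most recent call last):
TypeError: 'NoneType' object is not subscriptable
```

View pics/scene0.png

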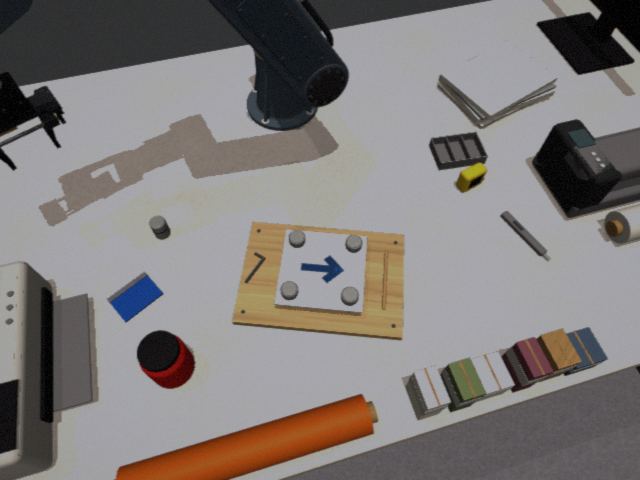

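The scene view agrees: caps at (297,238), (354,243), (289,290) and (350,296), with the spare stand-off well away at (159,226). I'll fit the white plate as a square on rectified planes.

```bash
cat > m.py <<'E'
from h import *
x0,y0,s=.35,-.25,2000  # world window, px/m
def warp(c,z,n=900):
    w=np.array([[x0,y0,z],[x0+.45,y0,z],[x0+.45,y0+.45,z],[x0,y0+.45,z]]);
    d=((w[:,:2]-[x0,y0])*s).astype(np.float32)
    return cv2.warpPerspective(c["pixels"],cv2.getPerspectiveTransform(proj(c,w).astype(np.float32),d),(n,n),flags=cv2.INTER_CUBIC)
E
python3 - <<'E'
from m import *
out=[]
for n in("top","scene"):
    c=camera(n)
    uv0={"top":(334,197),"scene":(322,268)}[n]; ctr=back(c,uv0,.054); print(n,"rough",ctr.round(3))
    im=warp(c,.054); hsv=cv2.cvtColor(im,cv2.COLOR_BGR2HSV)
    # board = saturated wood; face = hole inside the board's hull
    wood=((hsv[...,1]>70)&(hsv[...,0]<30)&(hsv[...,2]>80)).astype(np.uint8)
    cs,_=cv2.findContours(wood,cv2.RETR_EXTERNAL,cv2.CHAIN_APPROX_NONE); b=max(cs,key=cv2.contourArea)
    m=np.zeros_like(wood); cv2.drawContours(m,[cv2.convexHull(b)],-1,1,-1)
    f=((hsv[...,1]<45)&(hsv[...,2]>110)&(m>0)).astype(np.uint8)
    f=cv2.morphologyEx(f,cv2.MORPH_OPEN,np.ones((7,7),np.uint8))
    cs,_=cv2.findContours(f,cv2.RETR_EXTERNAL,cv2.CHAIN_APPROX_NONE); k=max(cs,key=cv2.contourArea)
    (cx,cy),(w,h),a=cv2.minAreaRect(k); print("face",x0+cx/s,y0+cy/s,"size mm",w/s*1e3,h/s*1e3,"ang",a)
    im=warp(c,.075); cv2.drawMarker(im,(int(cx),int(cy)),(0,0,255))
    out.append((im,cx,cy,a))
    for i in range(4):
        t=np.radians(a+45+90*i); p=np.array([cx,cy])+.065*2**.5*s*np.array([np.cos(t),np.sin(t)])
        cv2.circle(im,tuple(p.astype(int)),38,(0,0,255),1); print((p/s+[x0,y0]).round(4))
cx,cy=map(int,out[0][1:3]); cv2.imwrite("pics/fit.png",np.hstack([o[0][max(cy-200,0):cy+200,max(cx-200,0):cx+200] for o in out]))
E
```

```text
top rough [ 0.577 -0.047  0.054]
face 0.5775865783691406 -0.04643150329589843 size mm 191.7841033935547 192.53726196289062 ang 68.08931732177734
[0.5415 0.0381]
[ 0.493  -0.0825]
[ 0.6136 -0.131 ]
[ 0.6621 -0.0104]
scene rough [ 0.578 -0.046  0.054]
face 0.5791239624023438 -0.046664672851562505 size mm 190.26856994628906 191.24874877929688 ang 68.0744400024414
[0.5431 0.0379]
[ 0.4946 -0.0827]
[ 0.6152 -0.1312]
[ 0.6637 -0.0106]
```

View pics/fit.png

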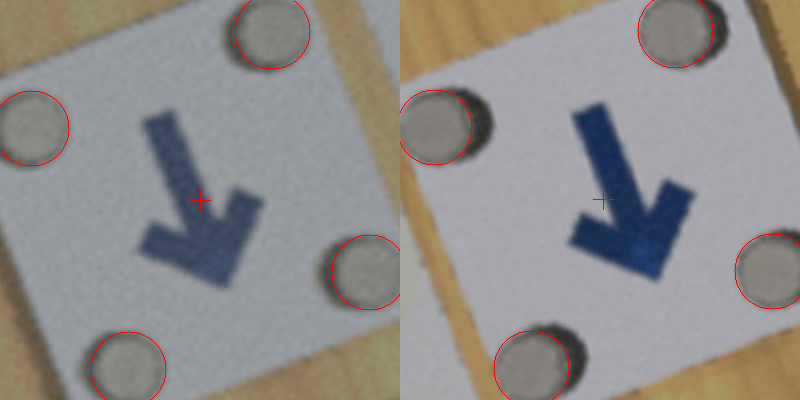

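Both cameras agree within 2 mm on the face centre (0.578,-0.0465), and the board yaw is -21.9°. The plate also measures 190 mm as it should. I'll move to cap b first and turn the wrist back so there is room to tighten.

```bash
cat > s.py <<'E'
# status; with args cap z yaw: tool-frame shift (mm) and turn (deg) to that pose
import sys,numpy as np
from scipy.spatial.transform import Rotation as Ro
from rig import robot
C=dict(a=(.5423,.038),b=(.4938,-.0826),c=(.6144,-.1311),d=(.6629,-.0105))
o=robot.get_obs(); R=Ro.from_quat(o["tool_rot"]).as_matrix()
yaw=np.degrees(np.arctan2(R[1,0],R[0,0]))
print("t%.2f"%o["time"],"p",o["position"].round(4),"yaw %.1f q6 %.1f"%(yaw,np.degrees(o["q"][5])),"F",o["ft_force"].round(1),"M",o["moment"].round(3),"w %.1f"%(o["grip_width"]*1e3))
if len(sys.argv)>2:
    d=np.r_[C[sys.argv[1]],float(sys.argv[2])]-o["position"]; print("  shift",(R.T@d*1e3).round(1),"turn %.1f"%((yaw-float(sys.argv[3])+180)%360-180))
E
cat > feel.py <<'E'
# prints the feel; fails (stops the && chain) when |Mz| exceeds the given limit
import sys,numpy as np
from rig import robot
o=robot.get_obs(); mz=o["moment"][2]
print("t%.2f Mz %.3f q6 %.1f F %s w %.1f"%(o["time"],mz,np.degrees(o["q"][5]),o["ft_force"].round(1),o["grip_width"]*1e3))
sys.exit(abs(mz)>float(sys.argv[1]))
E
python3 s.py b 0.13 40
```

```text
t0.25 p [ 0.2334 -0.5795  0.2441] yaw -68.1 q6 -10.2 F [-0.2  0.4 -0.4] M [-0.015  0.021  0.008] w 86.8
  shift [-363.5 -427.1  114.5] turn -108.1
```

```bash
python3 -m pendant '[[[-36,-43,0],0],[[-36,-43,0],0],[[-36,-43,0],0],[[-36,-43,0],0],[[-36,-43,10],0],[[-36,-43,20],0],[[-36,-43,20],0],[[-36,-43,20],0]]' 52 20 && python3 -m pendant '[[[-36,-43,20],0],[[-36,-40,20],0],[[0,0,0],-10],[[0,0,0],-10],[[0,0,0],-10],[[0,0,0],-10],[[0,0,0],-10],[[0,0,0],-10]]' && python3 -m pendant '[[[0,0,0],-10],[[0,0,0],-10],[[0,0,0],-10],[[0,0,0],-10],[[0,0,0],-8],[[0,0,0],0]]'; python3 s.py b 0.082 40
```

```text
time: 1.25
position: [0.4459, -0.1827, 0.1742]
tool_rot: [0.829, -0.56, 0.001, -0.0]
ft_force: [1.4, -0.5, -0.4]
grip_width: 0.0518
time: 2.25
position: [0.4952, -0.0863, 0.1346]
tool_rot: [0.998, -0.067, 0.0, 0.0]
ft_force: [-0.4, 0.0, -0.4]
grip_width: 0.052
time: 3.0
position: [0.4952, -0.0863, 0.1346]
tool_rot: [0.94, 0.341, 0.0, 0.0]
ft_force: [-0.5, 0.4, 1.0]
grip_width: 0.0521
t3.00 p [ 0.4952 -0.0863  0.1346] yaw 39.8 q6 -62.5 F [-0.5  0.4  1. ] M [ 0.022 -0.167  0.011] w 52.1
  shift [ 1.3 -3.8 52.6] turn -0.2
```

```bash
python3 -m pendant '[[[1.3,-3.8,0],0],[[0,0,26],0],[[0,0,26],0],[[0,0,0],0]]' && python3 s.py b 0.082 40
python3 - <<'E'
from h import *
c=camera("wrist"); im=c["pixels"].copy()
t=np.linspace(0,2*np.pi,60)
p=proj(c,np.c_[.4938+.019*np.cos(t),-.0826+.019*np.sin(t),0*t+.075]); cv2.polylines(im,[p.astype(int)],True,(0,0,255),1)
cv2.imwrite("pics/w1.png",im)
E
```

```text
time: 3.5
position: [0.4923, -0.0819, 0.0812]
tool_rot: [0.94, 0.341, -0.002, -0.001]
ft_force: [-0.0, 0.4, 0.3]
grip_width: 0.0521
t3.50 p [ 0.4923 -0.0819  0.0812] yaw 39.9 q6 -62.2 F [-0.   0.4  0.3] M [ 0.027 -0.106  0.001] w 52.1
  shift [ 0.7  1.5 -0.8] turn -0.1
```

View pics/w1.png

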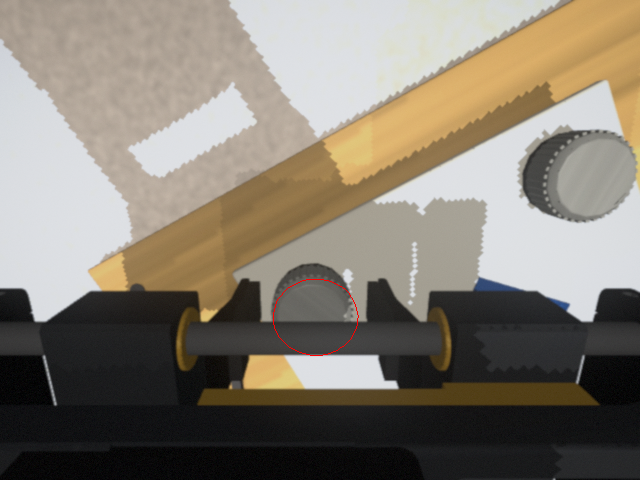

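The wrist view shows cap b centred between the pads: cap at column 314, pads at 258 and 370. I'll close gently and read the force.

```bash
python3 -m pendant '[[[0,0,0],0],[[0,0,0],0],[[0,0,0],0]]' 30 20; python3 s.py b 0.082 40; python3 -m pendant '[[[0,0,0],0],[[0,0,0],0]]' 30 60; python3 s.py; python3 -m pendant '[[[0,0,0],4]]'; python3 feel.py 0.2 && python3 -m pendant '[[[0,0,0],4]]' >/dev/null; python3 feel.py 0.2
```

```text
time: 3.92
position: [0.4929, -0.0834, 0.0834]
tool_rot: [0.94, 0.342, -0.001, 0.001]
ft_force: [-3.4, -3.9, 2.7]
grip_width: 0.0374
t3.92 p [ 0.4929 -0.0834  0.0834] yaw 40.0 q6 -62.2 F [-3.4 -3.9  2.7] M [-0.714  0.558  0.046] w 37.4
  shift [ 1.2 -0.   1.4] turn 0.0
time: 4.18
position: [0.4929, -0.0834, 0.0834]
tool_rot: [0.94, 0.342, -0.001, 0.001]
ft_force: [-2.0, -4.3, 2.7]
grip_width: 0.0368
t4.17 p [ 0.4929 -0.0834  0.0834] yaw 40.0 q6 -62.2 F [-2.  -4.3  2.7] M [-0.701  0.483  0.096] w 36.8
time: 4.3
position: [0.4929, -0.0834, 0.0834]
tool_rot: [0.951, 0.308, -0.001, 0.001]
ft_force: [-3.2, -3.4, 2.8]
grip_width: 0.0368
t4.30 Mz 0.036 q6 -58.1 F [-3.2 -3.4  2.8] w 36.8
t4.30 Mz 0.036 q6 -58.1 F [-3.2 -3.4  2.8] w 36.8False
False
```

```bash
sed -i 's/sys.exit(abs(mz)>float(sys.argv\[1\]))/sys.exit(int(abs(mz)>float(sys.argv[1])))/' feel.py
P="python3 -m pendant"; 
$P '[[[0,0,0],4],[[0,0,0],4]]' >/dev/null; python3 feel.py 0.2 && $P '[[[0,0,0],4],[[0,0,0],4]]' >/dev/null && python3 feel.py 0.2 && $P '[[[0,0,0],4],[[0,0,0],4]]' >/dev/null && python3 feel.py 0.2 && $P '[[[0,0,0],4],[[0,0,0],4]]' >/dev/null && python3 feel.py 0.2 && $P '[[[0,0,0],4],[[0,0,0],4]]' >/dev/null && python3 feel.py 0.2 && $P '[[[0,0,0],4],[[0,0,0],4]]' >/dev/null && python3 feel.py 0.2 && $P '[[[0,0,0],4],[[0,0,0],4]]' >/dev/null && python3 feel.py 0.2
```

```text
t4.55 Mz 0.027 q6 -50.1 F [-4.  -4.4  3.6] w 36.4
t4.80 Mz 0.268 q6 -42.2 F [-3.1 -4.1  2.8] w 36.8
```

```bash
python3 -m pendant '[[[0,0,0],3],[[0,0,0],3]]' >/dev/null; python3 feel.py 0.42;  python3 -m pendant '[[[0,0,0],3]]' >/dev/null; python3 feel.py 0.42; python3 s.py
```

```text
t5.05 Mz 0.363 q6 -36.2 F [-3.9 -3.5  3.8] w 36.5
t5.17 Mz 0.477 q6 -33.2 F [-3.9 -3.6  3.8] w 36.7
t5.17 p [ 0.4927 -0.0835  0.0834] yaw 11.0 q6 -33.2 F [-3.9 -3.6  3.8] M [-0.765  0.572  0.477] w 36.7
```

```bash
python3 -m pendant '[[[0,0,0],0],[[0,0,0],0],[[0,0,-18],0],[[0,0,-18],0]]' 52 20 >/dev/null;python3 s.py d 0.082 40; python3 s.py d 0.082 11
```

```text
t5.67 p [ 0.4938 -0.0824  0.119 ] yaw 10.9 q6 -33.2 F [-0.4  0.2  0.5] M [ 0.009 -0.125  0.017] w 51.5
  shift [179.6 -38.5  37. ] turn -29.1
t5.67 p [ 0.4938 -0.0824  0.119 ] yaw 10.9 q6 -33.2 F [-0.4  0.2  0.5] M [ 0.009 -0.125  0.017] w 51.5
  shift [179.6 -38.5  37. ] turn -0.1
```

```bash
python3 -m pendant '[[[36,-8,0],0],[[36,-8,0],0],[[36,-8,0],0],[[36,-8,0],0],[[36,-6.5,0],0],[[0,0,0],0],[[0,0,18],0],[[0,0,19],0]]' >/dev/null;python3 s.py d 0.082 11; python3 -m pendant '[[[0,0,0],0],[[0,0,0],0],[[0,0,0],0],[[0,0,0],0]]' 30 60 >/dev/null; python3 s.py
```

```text
t6.67 p [ 0.6614 -0.0108  0.08  ] yaw 10.9 q6 -21.5 F [ 0.4  0.2 -1.3] M [ 0.005 -0.119 -0.02 ] w 52.1
  shift [ 1.5 -0.  -2. ] turn -0.1
t7.17 p [ 0.6618 -0.011   0.0811] yaw 10.9 q6 -21.5 F [-3.6 -1.8 -3.4] M [-0.375  0.366  0.005] w 36.4
```

```bash
P="python3 -m pendant"; 
$P '[[[0,0,0],4],[[0,0,0],4]]' >/dev/null; python3 feel.py 0.2 && $P '[[[0,0,0],4],[[0,0,0],4]]' >/dev/null && python3 feel.py 0.2 && $P '[[[0,0,0],4],[[0,0,0],4]]' >/dev/null && python3 feel.py 0.2 && $P '[[[0,0,0],4],[[0,0,0],4]]' >/dev/null && python3 feel.py 0.2 && $P '[[[0,0,0],4],[[0,0,0],4]]' >/dev/null && python3 feel.py 0.2 && $P '[[[0,0,0],4],[[0,0,0],4]]' >/dev/null && python3 feel.py 0.2 && $P '[[[0,0,0],4],[[0,0,0],4]]' >/dev/null && python3 feel.py 0.2 && $P '[[[0,0,0],4],[[0,0,0],4]]' >/dev/null && python3 feel.py 0.2
```

```text
t7.42 Mz 0.016 q6 -13.4 F [-3.9 -2.8 -3. ] w 36.4
t7.67 Mz 0.312 q6 -5.4 F [-4.  -2.6 -3.6] w 36.8
```

Cap d bites between q6 -13 and -5. I'll add a bit more, confirm, then release.

```bash
python3 -m pendant '[[[0,0,0],3],[[0,0,0],3]]' >/dev/null; python3 feel.py 0.42;  python3 -m pendant '[[[0,0,0],3]]' >/dev/null; python3 feel.py 0.42; python3 -m pendant '[[[0,0,0],0],[[0,0,0],0],[[0,0,-18],0],[[0,0,-18],0]]' 52 20 >/dev/null;python3 s.py a 0.082 -18
```

```text
t7.92 Mz 0.293 q6 0.6 F [-4.  -3.2 -3.5] w 36.8
t8.05 Mz 0.261 q6 3.6 F [-2.8 -3.  -3. ] w 36.6
t8.55 p [ 0.6641 -0.0106  0.1195] yaw -14.1 q6 3.5 F [ 0.9 -0.3 -0.4] M [-0.019 -0.068  0.014] w 51.5
  shift [-130.   -17.5   37.2] turn 3.9
```

```bash
python3 -m pendant '[[[-33,-4.5,0],0],[[-33,-4.5,0],0],[[-33,-4.5,0],0],[[-31,-4,0],0],[[0,0,0],0],[[0,0,18],0],[[0,0,18],0]]' >/dev/null;python3 s.py a 0.082 -14; python3 -m pendant '[[[0,0,0],0],[[0,0,0],0],[[0,0,0],0],[[0,0,0],0]]' 30 60 >/dev/null; python3 s.py
```

```text
t9.43 p [0.5446 0.0373 0.0827] yaw -14.1 q6 6.3 F [-0.6 -0.8 -0.7] M [ 0.014 -0.034 -0.   ] w 52.1
  shift [-2.4 -0.1  0.7] turn -0.1
t9.93 p [0.5411 0.038  0.0822] yaw -14.1 q6 6.3 F [-2.4  0.8  2.3] M [0.039 0.391 0.011] w 36.7
```

```bash
P="python3 -m pendant"; 
$P '[[[0,0,0],4],[[0,0,0],4]]' >/dev/null; python3 feel.py 0.2 && $P '[[[0,0,0],4],[[0,0,0],4]]' >/dev/null && python3 feel.py 0.2 && $P '[[[0,0,0],4],[[0,0,0],4]]' >/dev/null && python3 feel.py 0.2 && $P '[[[0,0,0],4],[[0,0,0],4]]' >/dev/null && python3 feel.py 0.2 && $P '[[[0,0,0],4],[[0,0,0],4]]' >/dev/null && python3 feel.py 0.2 && $P '[[[0,0,0],4],[[0,0,0],4]]' >/dev/null && python3 feel.py 0.2 && $P '[[[0,0,0],4],[[0,0,0],4]]' >/dev/null && python3 feel.py 0.2 && $P '[[[0,0,0],4],[[0,0,0],4]]' >/dev/null && python3 feel.py 0.2
```

```text
t10.18 Mz 0.050 q6 14.4 F [-2.7 -0.5  2.9] w 36.6
t10.43 Mz 0.014 q6 22.4 F [-1.8 -0.8  2.2] w 36.6
t10.68 Mz 0.381 q6 30.3 F [-2.3  0.3  2.5] w 36.5
```

```bash
python3 -m pendant '[[[0,0,0],3],[[0,0,0],3]]' >/dev/null; python3 feel.py 0.42;  python3 -m pendant '[[[0,0,0],3]]' >/dev/null; python3 feel.py 0.42; python3 -m pendant '[[[0,0,0],0],[[0,0,0],0],[[0,0,-18],0],[[0,0,-18],0]]' 52 20 >/dev/null;python3 s.py c 0.082 -47
```

```text
t10.93 Mz 0.287 q6 36.3 F [-1.6  0.   2.6] w 36.2
t11.05 Mz 0.354 q6 39.3 F [-1.9  0.8  2.1] w 36.7
t11.55 p [0.5416 0.0378 0.1178] yaw -47.0 q6 39.2 F [ 0.6 -0.   0.1] M [-0.054  0.001 -0.005] w 51.9
  shift [173.2  61.9  35.9] turn -0.0
```

```bash
python3 -m pendant '[[[35,12.5,0],0],[[35,12.5,0],0],[[35,12.5,0],0],[[35,12.5,0],0],[[33,12,0],0],[[0,0,0],0],[[0,0,18],0],[[0,0,18],0]]' >/dev/null;python3 s.py c 0.082 -47; python3 -m pendant '[[[0,0,0],0],[[0,0,0],0],[[0,0,0],0],[[0,0,0],0]]' 30 60 >/dev/null; python3 s.py
```

```text
t12.55 p [ 0.6126 -0.1295  0.08  ] yaw -47.0 q6 24.8 F [ 0.7 -0.3 -0.6] M [-0.001 -0.047  0.016] w 51.9
  shift [ 2.4 -0.2 -2. ] turn 0.0
t13.05 p [ 0.614  -0.1308  0.0813] yaw -47.1 q6 24.8 F [ 2.9  0.3 -6.3] M [ 0.067 -0.351  0.021] w 37.0
```

```bash
P="python3 -m pendant"; 
$P '[[[0,0,0],4],[[0,0,0],4]]' >/dev/null; python3 feel.py 0.2 && $P '[[[0,0,0],4],[[0,0,0],4]]' >/dev/null && python3 feel.py 0.2 && $P '[[[0,0,0],4],[[0,0,0],4]]' >/dev/null && python3 feel.py 0.2 && $P '[[[0,0,0],4],[[0,0,0],4]]' >/dev/null && python3 feel.py 0.2 && $P '[[[0,0,0],4],[[0,0,0],4]]' >/dev/null && python3 feel.py 0.2 && $P '[[[0,0,0],4],[[0,0,0],4]]' >/dev/null && python3 feel.py 0.2 && $P '[[[0,0,0],4],[[0,0,0],4]]' >/dev/null && python3 feel.py 0.2 && $P '[[[0,0,0],4],[[0,0,0],4]]' >/dev/null && python3 feel.py 0.2
```

```text
t13.30 Mz 0.058 q6 33.0 F [ 2.4 -0.2 -6.6] w 36.7
t13.55 Mz 0.015 q6 41.0 F [ 2.  -0.5 -6. ] w 36.6
t13.80 Mz -0.005 q6 49.0 F [ 2.1 -0.6 -6.6] w 36.7
t14.05 Mz 0.377 q6 56.9 F [ 2.2 -1.4 -7.1] w 36.6
```

All four have bitten. I'll finish the nip on c and pause, then start the second pass with c since it is already gripped.

```bash
P="python3 -m pendant"; $P '[[[0,0,0],3],[[0,0,0],3]]' >/dev/null; python3 feel.py 0.42;  $P '[[[0,0,0],3]]' >/dev/null; python3 feel.py 0.42; $P '[[[0,0,0],0],[[0,0,0],0],[[0,0,0],0]]' >/dev/null; python3 feel.py 0.42; 
$P '[[[0,0,0],5],[[0,0,0],5],[[0,0,0],5],[[0,0,0],5]]' >/dev/null; python3 feel.py 0.6 && $P '[[[0,0,0],5],[[0,0,0],5]]' >/dev/null && python3 feel.py 0.62 && $P '[[[0,0,0],5]]' >/dev/null && python3 feel.py 0.62
```

```text
t14.30 Mz 0.327 q6 62.9 F [ 2.  -1.8 -6.9] w 36.7
t14.43 Mz 0.303 q6 65.9 F [ 2.2 -0.2 -7.1] w 36.9
t14.80 Mz 0.308 q6 65.8 F [ 4.6 -3.4 -9.4] w 36.4
t15.30 Mz 0.480 q6 85.9 F [  3.7  -4.5 -10.2] w 36.9
t15.55 Mz 0.480 q6 95.9 F [  3.3  -4.8 -10.1] w 36.8
t15.68 Mz 0.464 q6 100.9 F [  2.9  -5.  -10.3] w 36.7
```

```bash
P="python3 -m pendant"; $P '[[[0,0,0],5],[[0,0,0],5]]' >/dev/null; python3 feel.py 0.64 && $P '[[[0,0,0],4]]' >/dev/null && python3 feel.py 0.64 && $P '[[[0,0,0],4]]' >/dev/null && python3 feel.py 0.64&& $P '[[[0,0,0],4]]' >/dev/null && python3 feel.py 0.64
```

```text
t15.93 Mz 0.396 q6 110.9 F [  2.7  -5.9 -10.1] w 37.0
t16.05 Mz 0.460 q6 114.9 F [ 3.1 -6.1 -9.8] w 36.7
t16.18 Mz 0.460 q6 118.9 F [  1.9  -5.8 -10. ] w 36.6
t16.30 Mz 0.484 q6 122.9 F [ 3.2 -5.6 -9.9] w 36.5
```

The torque has flattened near 0.46 N m where I expected about 0.53, so the grip may be slipping. I'll turn 10° more in fine steps to average the torque, and compare wrist pictures before and after. The wrist camera turns with the hand, so a slipping cap will show as rotation. Even without slip this stays under 1.5 rad past the bite.

```bash
cat > snap.py <<'E'
import sys,cv2
from rig import camera
cv2.imwrite(sys.argv[1],camera("wrist")["pixels"])
E
P="python3 -m pendant"; python3 snap.py pics/c0.png
$P '[[[0,0,0],2]]' >/dev/null; python3 feel.py 0.66 && $P '[[[0,0,0],2]]' >/dev/null && python3 feel.py 0.66 && $P '[[[0,0,0],2]]' >/dev/null && python3 feel.py 0.66&& $P '[[[0,0,0],2]]' >/dev/null && python3 feel.py 0.66 && $P '[[[0,0,0],2]]' >/dev/null && python3 feel.py 0.66
python3 snap.py pics/c1.png; python3 -c "
import cv2,numpy as np
a,b=[cv2.imread(f'pics/c{i}.png')[250:330,260:370] for i in(0,1)]
cv2.imwrite('pics/cc.png',cv2.resize(np.vstack([a,b]),None,fx=3.6,fy=3.6,interpolation=cv2.INTER_CUBIC))"
```

```text
t16.48 Mz 0.574 q6 124.8 F [ 2.5 -5.1 -9.3] w 36.4
t16.60 Mz 0.496 q6 126.8 F [ 1.1 -5.3 -9.9] w 36.5
t16.73 Mz 0.495 q6 128.8 F [  2.5  -5.6 -10. ] w 36.5
t16.85 Mz 0.536 q6 130.8 F [ 1.4 -6.4 -9.7] w 37.2
t16.98 Mz 0.570 q6 132.8 F [ 1.3 -6.5 -9.5] w 36.8
```

View pics/cc.png

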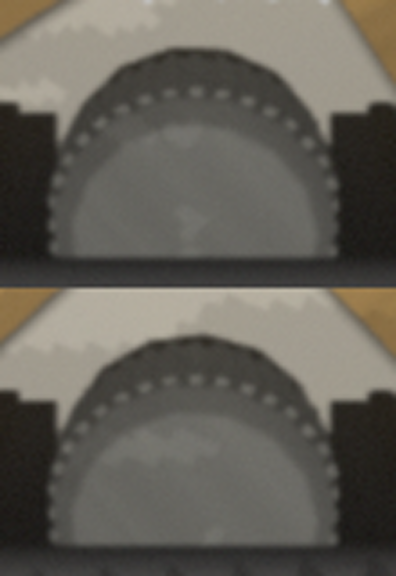

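Averaged torque is now 0.534 N m. The knurl marks sit at the same pixels in both pictures, about 32 px apart, so a 10° slip would have shown. Cap c is snug without slip. Releasing, rewinding the wrist and going to a.

```bash
python3 -m pendant '[[[0,0,0],0],[[0,0,0],0],[[0,0,-18],0],[[0,0,-18],0]]' 52 20 >/dev/null; python3 -m pendant '[[[0,0,0],-10],[[0,0,0],-10],[[0,0,0],-10],[[0,0,0],-10],[[0,0,0],-10],[[0,0,0],-10],[[0,0,0],-10],[[0,0,0],-10]]' >/dev/null; python3 -m pendant '[[[0,0,0],-10],[[0,0,0],-10],[[0,0,0],-10],[[0,0,0],0]]'>/dev/null;python3 s.py a 0.082 -47
```

```text
t19.02 p [ 0.6142 -0.131   0.1191] yaw -45.2 q6 23.0 F [ 0.8 -0.5  0.7] M [-0.015 -0.064 -0.01 ] w 51.9
  shift [-170.6  -68.    36.9] turn 1.8
```

```bash
python3 -m pendant '[[[-34,-13.5,0],0],[[-34,-13.5,0],0],[[-34,-13.5,0],0],[[-34,-13.5,0],0],[[-34.5,-14,0],0],[[0,0,0],0],[[0,0,18],0],[[0,0,18.5],0]]' >/dev/null;python3 s.py a 0.082 -47; python3 -m pendant '[[[0,0,0],0],[[0,0,0],0],[[0,0,0],0],[[0,0,0],0]]' 30 60 >/dev/null; python3 s.py
```

```text
t20.02 p [0.5431 0.037  0.0817] yaw -45.2 q6 37.4 F [ 0.3 -0.1  0.2] M [-0.052  0.008 -0.016] w 52.2
  shift [-1.3 -0.2 -0.3] turn 1.8
t20.52 p [0.5414 0.0378 0.0816] yaw -45.1 q6 37.3 F [-1.4  1.5  1.7] M [ 0.127  0.243 -0.057] w 36.7
```

```bash
P="python3 -m pendant"; 
$P '[[[0,0,0],5],[[0,0,0],5],[[0,0,0],5],[[0,0,0],5]]' >/dev/null; python3 feel.py 0.6 && $P '[[[0,0,0],5],[[0,0,0],5],[[0,0,0],5],[[0,0,0],5]]' >/dev/null && python3 feel.py 0.64 && $P '[[[0,0,0],5],[[0,0,0],5]]' >/dev/null && python3 feel.py 0.64 && $P '[[[0,0,0],3]]' >/dev/null && python3 feel.py 0.66 && $P '[[[0,0,0],3]]' >/dev/null && python3 feel.py 0.66&& $P '[[[0,0,0],3]]' >/dev/null && python3 feel.py 0.66 && $P '[[[0,0,0],3]]' >/dev/null && python3 feel.py 0.66
```

```text
t21.02 Mz 0.421 q6 57.4 F [-1.5  1.2  1.3] w 36.6
t21.52 Mz 0.486 q6 77.3 F [-0.9  0.8  1.7] w 36.4
t21.77 Mz 0.490 q6 87.3 F [-0.5  0.2  1.3] w 36.7
t21.90 Mz 0.517 q6 90.3 F [-0.9 -0.5  1. ] w 36.3
t22.02 Mz 0.526 q6 93.3 F [-1.4 -0.1  2.3] w 36.9
t22.15 Mz 0.598 q6 96.3 F [-2.1 -0.7  1.8] w 36.8
t22.27 Mz 0.544 q6 99.3 F [-1.1 -0.7  1.3] w 36.7
```

Cap a tracks the expected torque, mean about 0.55 N m, so it is snug. On to d.

```bash
python3 -m pendant '[[[0,0,0],0],[[0,0,0],0],[[0,0,-18],0],[[0,0,-18],0]]' 52 20 >/dev/null; python3 -m pendant '[[[0,0,0],-10],[[0,0,0],-10],[[0,0,0],-10],[[0,0,0],-10],[[0,0,0],-10],[[0,0,0],-10],[[0,0,0],-10],[[0,0,0],0]]' >/dev/null;python3 s.py d 0.082 -37
```

```text
t23.77 p [0.5417 0.0378 0.1171] yaw -37.2 q6 29.4 F [-0.6  0.4  0.3] M [ 0.005 -0.088  0.069] w 51.9
  shift [125.8 -34.8  35.2] turn -0.2
```

```bash
python3 -m pendant '[[[31.5,-8.5,0],0],[[31.5,-8.5,0],0],[[31.5,-9,0],0],[[31.5,-9,0],0],[[0,0,0],0],[[0,0,17.5],0],[[0,0,17.5],0]]' >/dev/null;python3 s.py d 0.082 -37; python3 -m pendant '[[[0,0,0],0],[[0,0,0],0],[[0,0,0],0],[[0,0,0],0]]' 30 60 >/dev/null; python3 s.py
P="python3 -m pendant"; 
$P '[[[0,0,0],5],[[0,0,0],5],[[0,0,0],5],[[0,0,0],5]]' >/dev/null; python3 feel.py 0.6 && $P '[[[0,0,0],5],[[0,0,0],5],[[0,0,0],5],[[0,0,0],5]]' >/dev/null && python3 feel.py 0.64 && $P '[[[0,0,0],5],[[0,0,0],5]]' >/dev/null && python3 feel.py 0.64 && $P '[[[0,0,0],3]]' >/dev/null && python3 feel.py 0.66 && $P '[[[0,0,0],3]]' >/dev/null && python3 feel.py 0.66&& $P '[[[0,0,0],3]]' >/dev/null && python3 feel.py 0.66 && $P '[[[0,0,0],3]]' >/dev/null && python3 feel.py 0.66
```

```text
t24.65 p [ 0.6612 -0.0095  0.0805] yaw -37.1 q6 26.6 F [-0.   0.2 -0.1] M [-0.055 -0.037  0.004] w 51.9
  shift [ 2.  -0.2 -1.5] turn -0.1
t25.15 p [ 0.6626 -0.0099  0.0819] yaw -37.1 q6 26.6 F [-1.3  1.9 -3.9] M [0.153 0.011 0.016] w 36.8
t25.65 Mz 0.415 q6 46.6 F [ 0.3 -0.2 -3.7] w 36.5
t26.15 Mz 0.461 q6 66.6 F [ 0.5 -0.4 -4.1] w 36.8
t26.40 Mz 0.454 q6 76.6 F [-0.3 -1.7 -3.8] w 36.6
t26.52 Mz 0.498 q6 79.6 F [ 0.1 -0.7 -4.5] w 37.0
t26.65 Mz 0.372 q6 82.6 F [-0.4 -2.4 -3.9] w 37.0
t26.77 Mz 0.453 q6 85.5 F [-0.3 -1.8 -4.3] w 36.7
t26.90 Mz 0.527 q6 88.5 F [ 0.1 -1.8 -4.9] w 36.6
```

The last few readings on d average about 0.46, so I'll take a few more fine degrees. Worst case is 1.55 rad, well under 1.92.

```bash
P="python3 -m pendant"; python3 snap.py pics/d0.png; 
$P '[[[0,0,0],2]]' >/dev/null; python3 feel.py 0.66 && $P '[[[0,0,0],2]]' >/dev/null && python3 feel.py 0.66 && $P '[[[0,0,0],2]]' >/dev/null && python3 feel.py 0.66&& $P '[[[0,0,0],2]]' >/dev/null && python3 feel.py 0.66 && $P '[[[0,0,0],1]]' >/dev/null && python3 feel.py 0.66
python3 snap.py pics/d1.png; python3 -c "
import cv2,numpy as np
a,b=[cv2.imread(f'pics/d{i}.png')[250:330,260:370] for i in(0,1)]
cv2.imwrite('pics/dd.png',cv2.resize(np.vstack([a,b]),None,fx=3.6,fy=3.6,interpolation=cv2.INTER_CUBIC))"
```

```text
t27.07 Mz 0.597 q6 90.6 F [ 0.2 -5.  -4.8] w 36.8
t27.20 Mz 0.610 q6 92.6 F [ 0.2 -5.2 -3.9] w 36.4
t27.32 Mz 0.598 q6 94.6 F [-1.1 -5.3 -4.6] w 36.6
t27.45 Mz 0.556 q6 96.6 F [-0.  -4.7 -4.6] w 36.6
t27.57 Mz 0.580 q6 97.6 F [ 0.6 -4.8 -4.9] w 36.5
```

View pics/dd.png

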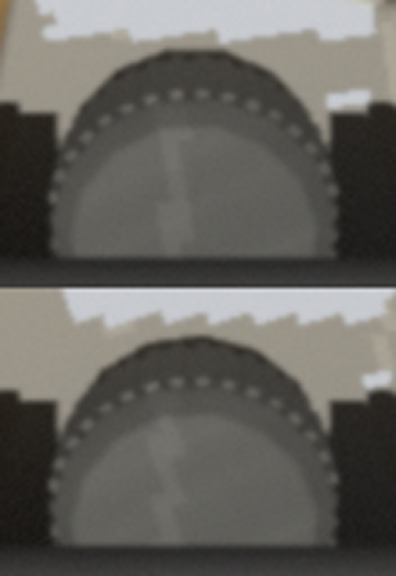

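Cap d now averages 0.588 N m, close to the 0.58–0.61 expected, and the knurl shows no slip. It is snug. On to b.

```bash
python3 -m pendant '[[[0,0,0],0],[[0,0,0],0],[[0,0,-18],0],[[0,0,-18],0]]' 52 20 >/dev/null; python3 -m pendant '[[[0,0,0],-10],[[0,0,0],-10],[[0,0,0],-10],[[0,0,0],-10],[[0,0,0],-10],[[0,0,0],-10],[[0,0,0],-10],[[0,0,0],0]]' >/dev/null;python3 s.py b 0.082 -37
```

```text
t29.12 p [ 0.6638 -0.0101  0.1198] yaw -38.2 q6 27.7 F [ 0.4  0.9 -0.6] M [-0.051 -0.039 -0.016] w 51.8
  shift [-88.8 162.1  37.4] turn -1.2
```

```bash
python3 -m pendant '[[[-18,32.5,0],0],[[-18,32.5,0],0],[[-18,32.5,0],0],[[-18,32.5,0],0],[[-17,32,0],0],[[0,0,0],0],[[0,0,18],0],[[0,0,18.5],0]]' >/dev/null;python3 s.py b 0.082 -37; python3 -m pendant '[[[0,0,0],0],[[0,0,0],0],[[0,0,0],0],[[0,0,0],0]]' 30 60 >/dev/null; python3 s.py
P="python3 -m pendant"; 
$P '[[[0,0,0],5],[[0,0,0],5],[[0,0,0],5],[[0,0,0],5]]' >/dev/null; python3 feel.py 0.6 && $P '[[[0,0,0],5],[[0,0,0],5],[[0,0,0],5],[[0,0,0],5]]' >/dev/null && python3 feel.py 0.64 && $P '[[[0,0,0],5],[[0,0,0],5]]' >/dev/null && python3 feel.py 0.66 && $P '[[[0,0,0],3]]' >/dev/null && python3 feel.py 0.66 && $P '[[[0,0,0],3]]' >/dev/null && python3 feel.py 0.66&& $P '[[[0,0,0],3]]' >/dev/null && python3 feel.py 0.66 && $P '[[[0,0,0],3]]' >/dev/null && python3 feel.py 0.66
```

```text
t30.12 p [ 0.4954 -0.0833  0.0822] yaw -38.2 q6 15.9 F [-0.6 -0.7  0.3] M [-0.011  0.04   0.018] w 52.0
  shift [-1.7  0.4  0.2] turn -1.2
t30.62 p [ 0.4932 -0.0824  0.0821] yaw -38.1 q6 15.7 F [0.  3.5 1.4] M [ 0.633 -0.006 -0.024] w 36.7
t31.12 Mz 0.377 q6 35.8 F [0.8 3.2 2. ] w 36.5
t31.62 Mz 0.490 q6 55.8 F [1.  2.4 0.3] w 36.8
t31.88 Mz 0.501 q6 65.8 F [-0.1  1.9  0.9] w 36.8
t32.00 Mz 0.578 q6 68.7 F [0.1 1.5 1.2] w 36.4
t32.12 Mz 0.584 q6 71.7 F [-0.8  0.9  0.1] w 36.3
t32.25 Mz 0.517 q6 74.7 F [-0.2  0.4  0.5] w 36.8
t32.38 Mz 0.553 q6 77.7 F [-0.1  0.   1.5] w 37.0
```

Cap b averages 0.558 N m, so it is snug. I'll release, rise clear, check the scene once and hand in.

```bash
python3 -m pendant '[[[0,0,0],0],[[0,0,0],0],[[0,0,-18],0],[[0,0,-18],0],[[0,0,-50],0],[[0,0,-50],0],[[0,0,-20],0],[[0,0,0],0]]' 60 20; python3 s.py
python3 - <<'E'
from h import *
cv2.imwrite("pics/end.png",camera("scene")["pixels"])
E
```

```text
time: 33.38
position: [0.4941, -0.0834, 0.2393]
tool_rot: [-0.642, 0.766, -0.002, 0.001]
ft_force: [-0.1, 0.5, -0.5]
grip_width: 0.0599
t33.38 p [ 0.4941 -0.0834  0.2393] yaw -100.1 q6 77.7 F [-0.1  0.5 -0.5] M [0.026 0.046 0.02 ] w 59.9
```

View pics/end.png

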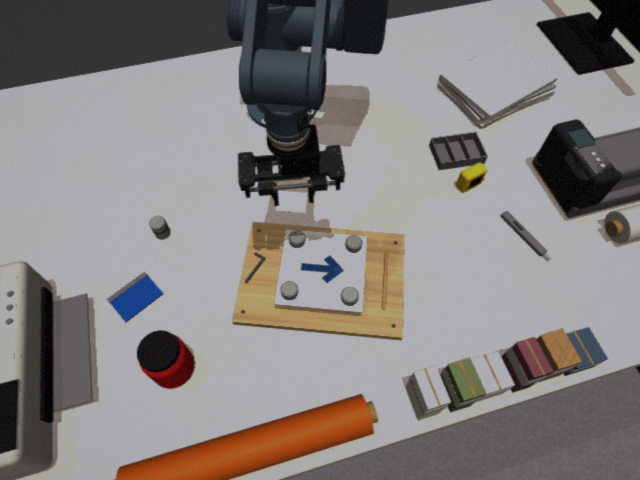

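The end view shows every object where it was: standoff (159,226), hex key (255,267), pencil (386,280) and tape (472,178). The hand is clear of everything.

```bash
python3 -c "
from rig import order; print(order.hand_in())"
```

```text
the job is handed in; nothing more can be done
None
```

All four caps are snug by feel, tightened crosswise in two passes, and the job was handed in at about 33.5 s. I saw no sign of failure, but the hand-in gives no verdict and the washer squeeze itself can't be measured.

- **First pass:** I nipped b and d, then a and c. Each cap was taken 9–17° past the point where it bit, with torque readings of mostly 0.26–0.38 N m.
- **Second pass:** I brought c and a up snug, then d and b. The last readings averaged c 0.53, a 0.55, d 0.59 and b 0.56 N m. From the angles turned, each cap is about 1.2–1.55 rad past its bite; cracking starts at about 1.92 rad.
- **Readings that disagreed:**
  - The torque signal scatters by about 0.05 N m.
  - b gave one stray 0.477 N m while being nipped, although its turn angle limits it to about 0.36.
  - c and d briefly read about 0.46 N m where I expected 0.53–0.55. I turned each about 10° more in fine steps and compared wrist pictures. The knurl marks had not moved in the jaws, so the grip was not slipping, and the torque then read close to what I expected.
- **Final check:** the other objects look unmoved in the end picture. The hand was well clear with no contact force, and it never pressed on the face as far as the forces show.

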